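# Check a square glass for smears in front of the inspection lamp

## Task

Turn the inspection lamp's selector knob to the two-dot mark, then pick the square glass off the tray and hold it upright in the light, in front of the middle of the lamp's opal panel and about 8 cm from it, with its clear sides square to the panel so that the light shines through them. Take the glass by its two frosted sides only, leaving no finger marks on the clear glass or inside it, do not knock it against the lamp, and leave the round tumblers, the soup cup and the jug where they are. Finish while still holding the glass there, free in the air: do not set it down or let go.

Things in the scene. Friction and masses are not known exactly. Their poses are not given: they have to be found in the camera images.
- selector (a joint): Lamp's selector knob. Four click positions 0.628 rad (36 degrees) apart: 0 off (open ring mark), 0.628 one dot, 1.257 two dots, 1.885 three dots; it starts at off or at one dot. The value grows clockwise seen from above. A spring detent pulls it into the nearest click position when let go; about 0.06 N m carries it over a click.
- selector_grip (a point): Point on the selector's vertical axis at gripping height, 54 mm above the table. Black upright bar 38 mm long, 12 mm thick on a 40 mm round skirt; bar top 9 mm above this point, skirt top 19 mm below it. The point turns with the knob: x runs along the bar to its pointed nose with the white index line (shows the setting), y across the bar. The upright panel is 115 mm from the axis.
- panel_center (a point): Centre of the lamp's lit face, 155 mm above the table: white opal panel 150 mm square in an upright housing 180 mm square (top at 245 mm), on a base 180 mm wide, 28 mm high, that reaches 160 mm out before the panel and bears the selector. Fixed. x points level into the panel (before the lit face x is negative), y level along it, z up. The glass belongs at x = -80 mm, y = z = 0.
- glass_center (a point): Centre (half-way up) of the square glass: an open tumbler of square section, 50 x 50 mm and 85 mm tall, walls 4 mm, 0.15 to 0.25 kg, standing upright on the tray; the only square one there. Two opposite sides are frosted over their whole height and width (matt white): they are the +y and -y sides of this point. The other two, +x and -x, are clear. z is up.
- glass_clear: All the clear glass of the square glass (the two clear sides, the inside, the bottom), to be left untouched by the fingers; same axes as glass_center, origin at the centre of the underside.
- glass: The square glass as a whole; same axes as glass_center, origin at the centre of the underside.
- lamp: The inspection lamp; same axes as panel_center, origin on the table 155 mm straight below that point.
- tray: Fixed dark serving tray 240 x 400 mm (long side along its y) with a rim 16 mm high; origin at the centre of its underside, its floor is 6 mm above that. The square glass and the two round tumblers stand on it in a row along y, 120 mm apart, in any order.
- tumbler0_center (a point): Centre of a round clear tumbler, 64 mm diameter and 96 mm tall, loose on the tray; to be left alone.
- tumbler1_center (a point): Centre of the other round clear tumbler, the same size, loose on the tray; to be left alone.
- soup_cup: Dark red lidded soup cup, 80 mm diameter and 95 mm tall, loose on the table beyond the work; origin at the centre of its underside; to be left alone.
- jug: Empty glass jug with a white lid, 120 mm diameter and 224 mm tall, handle to its +y, loose on the table beyond the work; origin at the centre of its underside; to be left alone.
Mind the look-alikes: they are no part of the job. What is shaped like the glass but brown or turquoise is not meant.

How it is judged:
By the outcome, as a careful person would: the job done as asked, in the order asked, and still so for the second after the job is handed in, while the arm keeps its last pose, push and grip.
It also fails if it takes over 64 s, if anything falls off the work surface, if the arm or the gripper's body presses on something with over 40 N, if the wrist force passes 120 N, or if a joint passes its speed limit or range.

## Robot

A 7-joint arm with a two-finger parallel gripper is mounted at the origin on the work surface. World frame = base frame: x ahead of the robot, y to its left, z up, the work surface at z = 0. Lengths are in m, angles in rad, forces in N, time in s.
With the tool pointing down it reaches from about 0.4 to 0.925 m from the base axis. Payload 5.6 kg.
Tool frame: the origin (TCP) lies on the centre line of the jaws, within the pads' length; the fingertips stand manip.finger_overhang ahead of it and the grasp point (between the pads) is the TCP (manip.finger_overhang is the distance from the TCP to the fingertips, in m); x points along the fingers, y is the direction in which the jaws open and shut, and the axes are right-handed (so a half turn about x gives the same grasp; the last joint's range is limited). The gripper opens to 85 mm and grips with 20 to 120 N. Pads are 22 mm wide; open, the fingers measure 114 mm over their backs; the gripper's body (76 mm by 85 mm) begins 54 mm behind the grasp point. The pads swing forward as they close: fully open they stand 13 mm farther back than shut.
Start: joints at [-1.246, 0.468, -0.012, 1.603, 0.006, 1.071, -0.056], TCP at [0.234, 0.607, 0.25] pointing down, gripper open.
Joint ranges: [-2.53, 2.53], [-0.31, 2.02], [-1.57, 1.55], [0.28, 2.44], [-1.29, 4.43], [0.15, 1.84], [-2.92, 2.92]. Speed limits (rad/s): [2.57, 2.57, 3.14, 3.14, 3.14, 3.14, 3.14].

## Interface

Orientations are given as a 3x3 rotation matrix whose columns are the frame's x, y, z axes.
In Python, from rig import manip gives the robot as it stands.
- The arm moves only by the tool step_arm, never from a script. Its argument "plan" is a list of rows, each a list of 7 numbers: the turn, a rotation vector about the tool's x, y, z in rad, then the shift along the tool's x, y, z in m, then the finger opening in m, from 0 to 0.0854. A call has 1 to 20 rows; each row is the pose to reach, as a shift and turn from the pose measured when the call began, along the tool's axes at that moment; what a row does not reach only later rows make up. A row lasts 1/10 s, in which the tool goes at most 50 mm and 8.59 degrees, less where a joint would pass 70% of its speed; a pose out of reach is approached as far as the arm can. A call with a gripper value outside its range is refused whole. The fingers move at their own pace and stop on an object; "grip_force" is the grip in N (left out, the last holds). Time passes only in rows, so rows that repeat a pose let the fingers close. It gives the time, the measured TCP pose, the force and the opening at its end, in the units of the state.
- manip.state(): the state, without advancing time (a new reading comes with each control period).
- manip.read_camera(name): name is "scene" or "top" or "wrist"; returns (picture, depth): 400x640x3 uint8, blue, green, red; 400x640 float32, m along the optical axis (not along the pixel's ray), 0 where there is no reading.
- manip.get_calibration(name): a dict with "intrinsics" (3x3 intrinsics, pixels), "dist_coeffs" ([k1, k2, p1, p2, k3] as OpenCV has them; the pictures are not rectified), "position" and "attitude" of the camera in the world. Camera axes: x right, y up, looking along -z (the intrinsics and any distortion apply to the point x, -y, -z); pixel columns grow to the right and rows downward; lengths in m; the calibration is good to about 2 mm. A picture is of the moment at which its call begins: read the wrist's pose just before it. get_calibration takes no time and is no camera call; for the wrist camera it gives the pose at the moment of the call.
- manip.sign_off(): hands the job in, once; it reports no verdict.
The state is a dict: "time": time; "joint_positions": joint angles; "joint_velocities": joint speeds; "tau": joint torques, N m; "tool_pos": TCP position; "eef_rot": TCP orientation; "ft_force": force on the tool from outside, world axes, zero at the start; "moment": the same for the moment, N m; "grip_width": opening from 0.0 (shut) to 1.0 (fully open).
Only numpy, scipy, OpenCV 4.12 (cv2) and the standard library are available. Lean on these libraries where they do the work, as an engineer would, in place of code of your own. Each camera call takes 0.05 s, during which the arm holds its last target.

## Working session

There is one attempt and no reset: what is moved stays moved. The work goes in short steps, Python scripts to look and compute and a tool call to move; the robot and the scene stay as the last step left them, time stands still between calls to the robot, and variables do not carry over. Pictures are saved under pics/ and viewed, and the job is handed in when it is done.

Besides the shell and the picture viewer there is one more tool, called after ">>>" as a command line: name --pt "numbers of a row" for each row, then --argument value for the rest. step_arm: Moves the arm, as the interface text tells. Its arguments: {"type":"object","properties":{"plan":{"type":"array"},"grip_force":{"type":"number"}},"required":["plan"]}

```bash
ls; mkdir -p pics; python3 - <<'E'
from rig import manip
import cv2,numpy as np
print(manip.state()); print(manip.finger_overhang)
for n in ["scene","top","wrist"]:
    c=manip.get_calibration(n);print(n,c)
    p,d=manip.read_camera(n);cv2.imwrite(f"pics/{n}0.png",p);np.save(f"pics/{n}0.npy",d)
E
```

```text
pics
{'time': 0.0, 'joint_positions': array([-1.24601446,  0.46839082, -0.01158757,  1.603622  ,  0.00597146,
        1.07140807, -0.05632326]), 'joint_velocities': array([-0.00057936,  0.0010579 ,  0.00059839,  0.00014346,  0.00184982,
       -0.00073002,  0.00044828]), 'tau': array([-9.89020373e-04, -5.32383335e+01,  2.07301177e-02, -2.51303834e+01,
        1.13863143e-02,  7.89482554e-03,  1.91830799e-05]), 'tool_pos': array([0.23357968, 0.60601712, 0.2493301 ]), 'eef_rot': array([[-5.44224826e-04,  3.59652907e-01,  9.33086004e-01],
       [-1.70914982e-03,  9.33084444e-01, -3.59653303e-01],
       [-9.99998391e-01, -1.79051603e-03,  1.06892982e-04]]), 'ft_force': array([0.37549611, 0.5074421 , 0.7260845 ]), 'moment': array([0.01155987, 0.04336336, 0.00292452]), 'grip_width': 0.9989898573492152}
0.019
scene {'intrinsics': array([[418.67815724,   0.        , 317.41088623],
       [  0.        , 418.67815724, 202.43399263],
       [  0.        ,   0.        ,   1.        ]]), 'dist_coeffs': array([0.00128158, 0.        , 0.        , 0.        , 0.        ]), 'position': array([ 0.95
[... 449 characters left out ...]
    ]), 'position': array([ 0.38886748, -0.06429422,  1.75726476]), 'attitude': array([[ 0.0026051 ,  0.99599166, -0.08940821],
       [-0.99993747,  0.00356689,  0.01059921],
       [ 0.01087563,  0.08937501,  0.99593867]])}
wrist {'intrinsics': array([[335.00422964,   0.        , 313.11226975],
       [  0.        , 335.00422964, 194.71212659],
       [  0.        ,   0.        ,   1.        ]]), 'dist_coeffs': array([-0.0510221,  0.       ,  0.       ,  0.       ,  0.       ]), 'position': array([0.17327664, 0.63002617, 0.37240293]), 'attitude': array([[ 0.35938129, -0.90123546, -0.24211513],
       [ 0.93318915,  0.34658554,  0.09506035],
       [-0.00175815, -0.26010212,  0.96557951]])}
```

View pics/scene0.png

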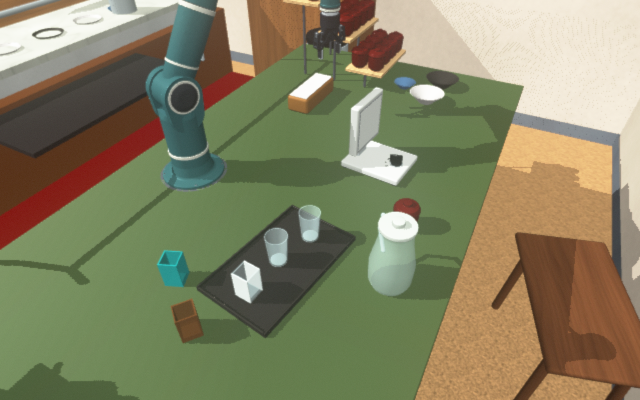

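View pics/top0.png

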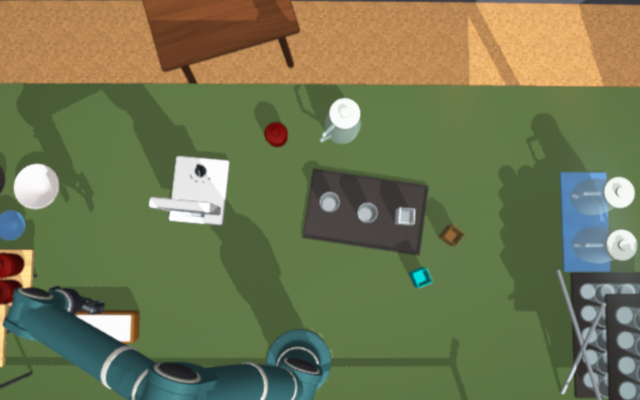

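View pics/wrist0.png

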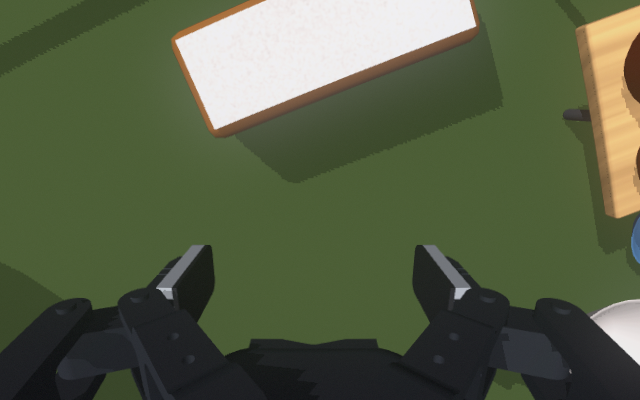

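The scene view shows the lamp at (380,140) with the black knob at (396,160), and the tray with a square glass at (247,282) and round tumblers at (277,247) and (310,224). A turquoise (173,268) and a brown (187,321) look-alike stand off the tray. The top view shows the knob at (200,172) and the square glass at (405,215). The wrist view only has a loaf in it.

Candidates for the glass: square clear/frosted (scene 247,282), turquoise (173,268), brown (187,321), tumblers (277,247) and (310,224). I choose the one at (247,282) and will check it in close crops.

```bash
cat > h.py <<'E'
import numpy as np,cv2
from rig import manip
def ray(c,uv):
    uv=np.array(uv,float).reshape(-1,1,2)
    p=cv2.undistortPoints(uv,c["intrinsics"],c["dist_coeffs"]).reshape(-1,2)
    d=np.c_[p[:,0],-p[:,1],-np.ones(len(p))]@np.array(c["attitude"]).T
    return np.array(c["position"]),d
def onz(c,uv,z):
    o,d=ray(c,uv); return o+d*((z-o[2])/d[:,2])[:,None]
def proj(c,P):
    P=(np.atleast_2d(P)-c["position"])@np.array(c["attitude"]); P=P*[1,-1,-1]
    return cv2.projectPoints(P,np.zeros(3),np.zeros(3),c["intrinsics"],c["dist_coeffs"])[0].reshape(-1,2)
E
python3 - <<'E'
from h import *
s=cv2.imread("pics/scene0.png");t=cv2.imread("pics/top0.png")
def cr(im,x,y,w,h,k):return cv2.resize(im[y:y+h,x:x+w],None,fx=k,fy=k,interpolation=cv2.INTER_CUBIC)
cv2.imwrite("pics/c1.png",np.hstack([cr(s,210,195,100,125,4),cr(t,370,180,100,125,4)]))
cv2.imwrite("pics/c2.png",np.hstack([cr(s,335,85,90,110,4),cr(t,145,140,100,110,4)]))
c=manip.get_calibration("top")
print("glass top",onz(c,[405,215],.091)); print("knob",onz(c,[200,172],.06))
E
```

```text
glass top [[ 0.483574   -0.34682424  0.091     ]]
knob [[0.62583228 0.32700058 0.06      ]]
```

View pics/c1.png

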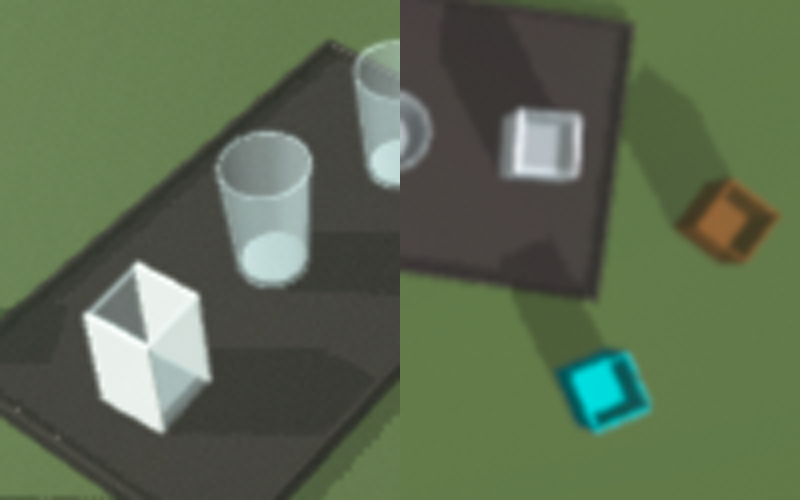

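View pics/c2.png

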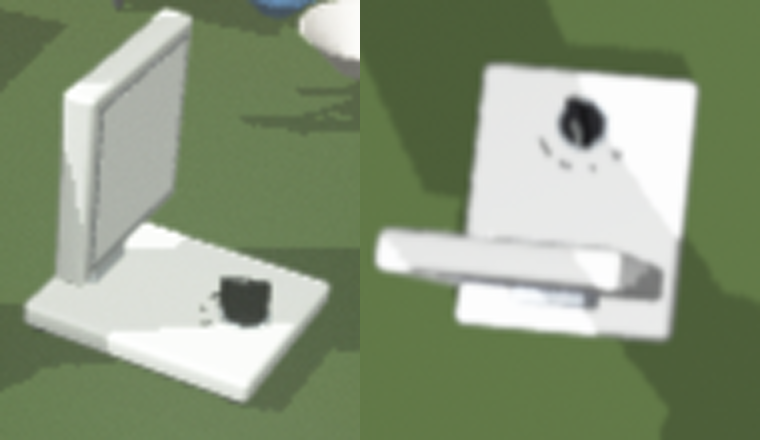

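The crop confirms the choice: square, two white frosted sides (facing the tray's ±y), standing on the tray. The panel faces away from the robot and the knob's marks lie on its panel side. I'm moving above the lamp to look closely.

>>> step_arm --pt "0.14 0 0 -0.04 0 0 0.0854" --pt "0.28 0 0 -0.08 0 0 0.0854" --pt "0.42 0 0 -0.12 -0.005 0.02 0.0854" --pt "0.56 0 0 -0.12 -0.01 0.05 0.0854" --pt "0.7 0 0 -0.12 -0.02 0.09 0.0854" --pt "0.84 0 0 -0.12 -0.028 0.13 0.0854" --pt "0.98 0 0 -0.12 -0.035 0.17 0.0854" --pt "1.12 0 0 -0.12 -0.043 0.21 0.0854" --pt "1.26 0 0 -0.12 -0.05 0.25 0.0854" --pt "1.4 0 0 -0.12 -0.058 0.29 0.0854" --pt "1.54 0 0 -0.12 -0.066 0.33 0.0854" --pt "1.68 0 0 -0.12 -0.075 0.37 0.0854" --pt "1.82 0 0 -0.12 -0.083 0.4 0.0854" --pt "1.96 0 0 -0.12 -0.09 0.43 0.0854" --pt "2.1 0 0 -0.12 -0.095 0.46 0.0854" --pt "2.24 0 0 -0.12 -0.1 0.48 0.0854" --pt "2.38 0 0 -0.12 -0.104 0.497 0.0854" --pt "2.52 0 0 -0.12 -0.104 0.497 0.0854" --pt "2.66 0 0 -0.12 -0.104 0.497 0.0854" --pt "2.78 0 0 -0.12 -0.104 0.497 0.0854"

```text
time: 2.15
tool_pos: [0.66, 0.3304, 0.369]
eef_rot: [[-0.001, -0.012, -1.0], [-0.002, -1.0, 0.012], [-1.0, 0.002, 0.001]]
ft_force: [-0.0, 0.0, -0.2]
grip_width: 1.005
```

```bash
python3 - <<'E'
from h import *
s=manip.state();print(s["time"],s["tool_pos"],s["joint_positions"]);print(s["eef_rot"].round(3))
c=manip.get_calibration("wrist");p,d=manip.read_camera("wrist");cv2.imwrite("pics/w1.png",p)
np.savez("pics/w1.npz",d=d,**{k:c[k] for k in c})
p,d=manip.read_camera("scene");cv2.imwrite("pics/s1.png",p)
E
```

```text
2.15 [0.65999722 0.33038746 0.36902439] [-0.90323594  0.60998026  0.68222659  1.23569234 -0.3725727   1.42165901
 -1.83981579]
[[-0.001 -0.012 -1.   ]
 [-0.002 -1.     0.012]
 [-1.     0.002  0.001]]
```

View pics/w1.png

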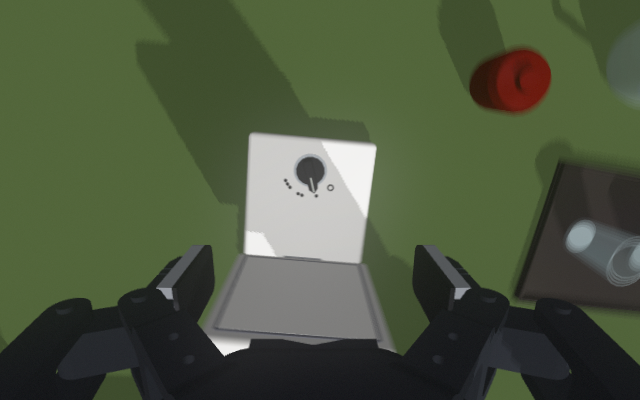

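View pics/s1.png

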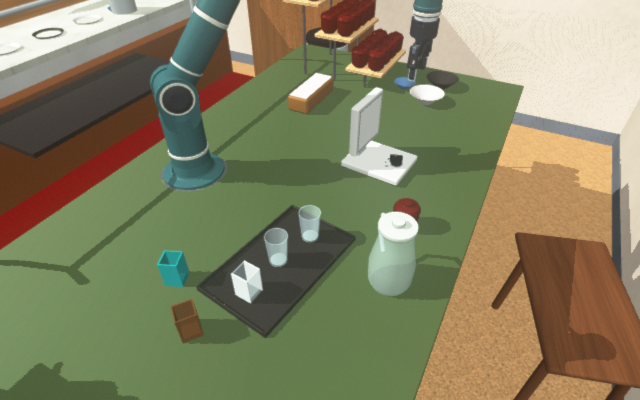

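```bash
python3 - <<'E'
from h import *
c=np.load("pics/w1.npz");print(c["position"],c["attitude"].round(3))
print("knob w",onz(c,[310,172],.06),"d",c["d"][172,310],c["d"][80,200])
print("base corners",onz(c,[[250,133],[377,144]],.028))
for n in ["scene","top"]:
    k=manip.get_calibration(n);print(n,proj(k,[[.66,.33,.37],[0.626,.327,.06]]))
k=manip.get_calibration("scene");print("scene knob",onz(k,[396,159],.06))
im=cv2.imread("pics/w1.png")[110:350,200:400];cv2.imwrite("pics/w1c.png",cv2.resize(im,None,fx=2.5,fy=2.5,interpolation=cv2.INTER_CUBIC))
im=cv2.imread("pics/w1.png")[145:210,270:350];cv2.imwrite("pics/w1d.png",cv2.resize(im,None,fx=8,fy=8,interpolation=cv2.INTER_CUBIC))
E
```

```text
[0.72681082 0.32995339 0.49193163] [[-0.012  0.965  0.262]
 [-1.    -0.012 -0.001]
 [ 0.002 -0.262  0.965]]
knob w [[0.64065805 0.33420625 0.06      ]] d 0.43708736 0.4666452
base corners [[0.68975745 0.41600394 0.028     ]
 [0.67263454 0.24133495 0.028     ]]
scene [[416.9443294   72.08229861]
 [393.80905163 156.01922638]]
top [[173.36978281 143.71699736]
 [200.00141239 171.94985251]]
scene knob [[0.63882399 0.3135724  0.06      ]]
```

View pics/w1d.png

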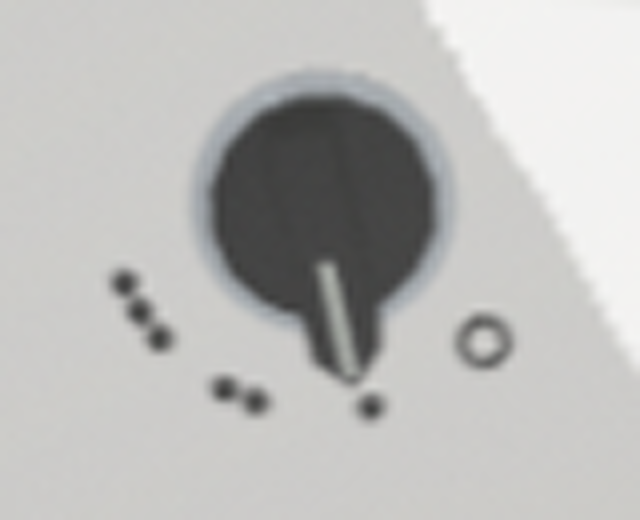

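The close-up shows the nose line running from (311,178) to (314,192) and pointing at the single dot, so the knob is at one dot. Two dots (300,194) is one click clockwise.

```bash
python3 - <<'E'
from h import *
z=np.load("pics/w1.npz");c={k:z[k] for k in z.files};d=c["d"]
def pts(sel):
    v,u=np.nonzero(sel);o,r=ray(c,np.c_[u,v]);return o+r*d[v,u][:,None],np.c_[u,v]
m=np.zeros(d.shape,bool);m[120:340,200:400]=1
P,uv=pts(m&(d>0))
print("base z", np.median(P[(P[:,2]>.015)&(P[:,2]<.04)][:,2]))
b=P[(P[:,2]>.022)&(P[:,2]<.034)]
r=cv2.minAreaRect(b[:,:2].astype(np.float32));print("base rect",r,cv2.boxPoints(r))
k=P[(P[:,2]>.05)&(P[:,2]<.075)&(P[:,0]>.6)];print("bar",len(k),k.mean(0) if len(k) else "",k[:,2].max() if len(k) else "")
r=cv2.minAreaRect(k[:,:2].astype(np.float32));print(r)
# panel
m=np.zeros(d.shape,bool);m[275:320,240:360]=1
Q,_=pts(m&(d>0));ce=Q.mean(0);u,s,vt=np.linalg.svd(Q-ce,full_matrices=False);print("panel",ce,vt[2],s/np.sqrt(len(Q)))
print("skirt c",onz(c,[310.4,170.6],.035),"line",onz(c,[[310.6,178.1],[314,191.9]],.063))
E
```

```text
base z 0.027309127070808015
base rect ((0.5908463597297668, 0.3379603624343872), (0.17984215915203094, 0.1837082803249359), 84.91952514648438) [[0.49139014 0.25652668]
 [0.67437667 0.24025843]
 [0.6903026  0.41939405]
 [0.50731605 0.4356623 ]]
bar 296 [0.63684089 0.33326961 0.06171717] 0.06682396332124868
((0.6348367929458618, 0.3331017792224884), (0.04334787279367447, 0.011833598837256432), 12.54745101928711)
panel [0.52285036 0.34616173 0.16640589] [-0.99617688  0.08717269  0.00570505] [0.03863491 0.02599772 0.00050132]
skirt c [[0.63764041 0.33387009 0.035     ]] line [[0.63311988 0.33350561 0.063     ]
 [0.61439088 0.32926037 0.063     ]]
```

View pics/w1c.png

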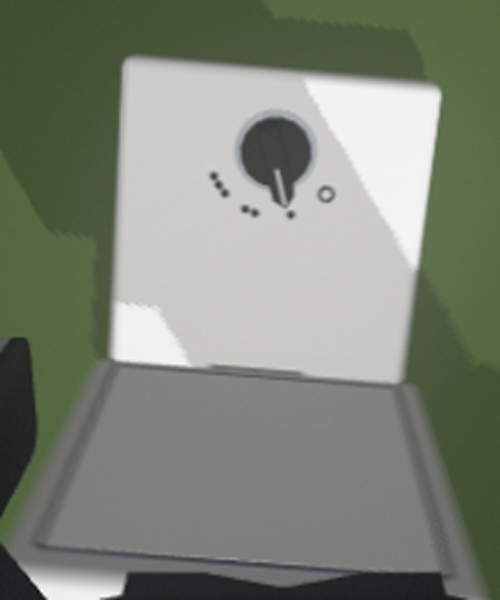

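>>> step_arm --pt "-0.08 0 0 0.03 -0.001 0.008 0.05" --pt "-0.16 0 0 0.07 -0.002 0.016 0.05" --pt "-0.239 0 0 0.11 -0.003 0.023 0.05" --pt "-0.239 0 0 0.15 -0.003 0.023 0.05" --pt "-0.239 0 0 0.19 -0.003 0.023 0.05" --pt "-0.239 0 0 0.22 -0.003 0.023 0.05" --pt "-0.239 0 0 0.229 -0.003 0.023 0.05" --pt "-0.239 0 0 0.229 -0.003 0.023 0.05"

```text
time: 3.05
tool_pos: [0.6359, 0.3331, 0.1387]
eef_rot: [[-0.003, 0.232, -0.973], [-0.004, -0.973, -0.232], [-1.0, 0.003, 0.004]]
ft_force: [0.2, 0.6, 0.4]
grip_width: 0.586
```

```bash
cat > look.py <<'E'
from h import *
import sys
def look(tag,cams=("wrist","scene")):
    s=manip.state();print(s["time"],s["tool_pos"].round(4),s["ft_force"].round(2),s["grip_width"]);print(s["eef_rot"].round(4));print(s["joint_positions"].round(3))
    for n in cams:
        c=manip.get_calibration(n);p,d=manip.read_camera(n);cv2.imwrite(f"pics/{tag}_{n}.png",p)
        np.savez(f"pics/{tag}_{n}.npz",d=d,**{k:c[k] for k in c})
if __name__=="__main__": look(sys.argv[1],sys.argv[2:] or ("wrist","scene"))
E
python3 look.py a
```

```text
3.05 [0.6359 0.3331 0.1387] [0.17 0.6  0.4 ] 0.5859972472854654
[[-0.0034  0.2321 -0.9727]
 [-0.0036 -0.9727 -0.2321]
 [-1.      0.0028  0.0041]]
[-0.88   0.746  0.547  1.522 -0.431  1.    -1.552]
```

View pics/a_wrist.png

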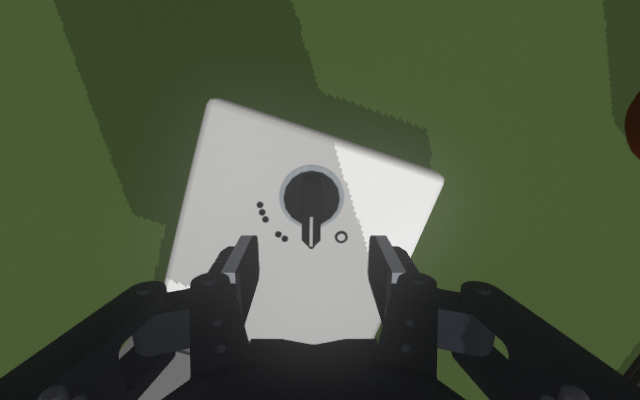

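View pics/a_scene.png

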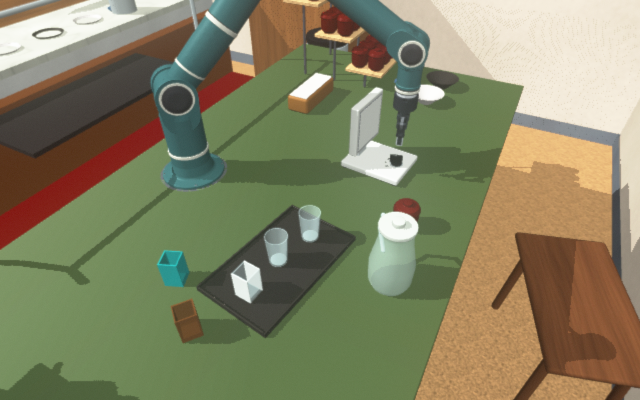

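The wrist view shows the bar upright between the jaws at (311,205–245), aligned and on one dot. The arm is well clear of the panel.

```bash
python3 - <<'E'
from h import *
z=np.load("pics/a_wrist.npz");c={k:z[k] for k in z.files}
s=manip.state();R=s["eef_rot"]
for n,uv,h in [("skirt",[311.5,197.5],.035),("line",[[311,217],[311,246]],.063)]:
    P=onz(c,uv,h);print(n,P,(P-s["tool_pos"])@R)
E
```

```text
skirt [[0.63874909 0.33448142 0.035     ]] [[ 0.10683279 -0.00074139 -0.00113394]]
line [[0.63406149 0.33363658 0.063     ]
 [0.6149162  0.32909846 0.063     ]] [[ 0.07882827 -0.00096571  0.00359721]
 [ 0.07881088 -0.00098102  0.02327298]]
```

>>> step_arm --pt "0 0 0 0.03 -0.001 -0.001 0.05" --pt "0 0 0 0.055 -0.001 -0.001 0.05" --pt "0 0 0 0.075 -0.001 -0.001 0.05" --pt "0 0 0 0.081 -0.001 -0.001 0.05" --pt "0 0 0 0.081 -0.001 -0.001 0.05" --pt "0 0 0 0.081 -0.001 -0.001 0.03" --pt "0 0 0 0.081 -0.001 -0.001 0.01" --pt "0 0 0 0.081 -0.001 -0.001 0.005" --pt "0 0 0 0.081 -0.001 -0.001 0.005" --pt "0 0 0 0.081 -0.001 -0.001 0.005" --grip_force 25

```text
time: 4.15
tool_pos: [0.6393, 0.335, 0.0623]
eef_rot: [[0.003, 0.231, -0.973], [-0.0, -0.973, -0.231], [-1.0, 0.001, -0.003]]
ft_force: [0.1, -0.7, 5.7]
grip_width: 0.13
```

```bash
python3 look.py b
```

```text
4.15 [0.6393 0.335  0.0623] [ 0.13 -0.74  5.65] 0.13000956250294693
[[ 2.900e-03  2.314e-01 -9.729e-01]
 [-1.000e-04 -9.729e-01 -2.314e-01]
 [-1.000e+00  8.000e-04 -2.800e-03]]
[-0.853  0.839  0.503  1.542 -0.48   0.883 -1.519]
```

View pics/b_wrist.png

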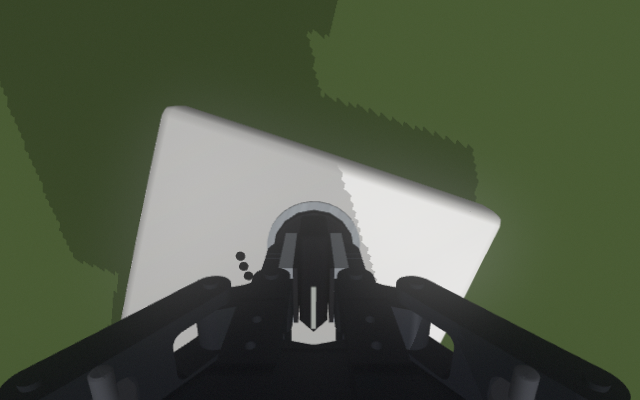

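>>> step_arm --pt "0.08 0 0 -0.001 0 0 0.005" --pt "0.17 0 0 -0.001 0 0 0.005" --pt "0.26 0 0 -0.001 0 0 0.005" --pt "0.35 0 0 -0.001 0 0 0.005" --pt "0.44 0 0 -0.001 0 0 0.005" --pt "0.53 0 0 -0.001 0 0 0.005" --pt "0.61 0 0 -0.001 0 0 0.005" --pt "0.65 0 0 -0.001 0 0 0.005" --pt "0.65 0 0 -0.001 0 0 0.005" --pt "0.65 0 0 -0.001 0 0 0.005"

```text
time: 5.25
tool_pos: [0.6391, 0.3331, 0.0624]
eef_rot: [[0.002, -0.405, -0.915], [-0.003, -0.915, 0.405], [-1.0, 0.002, -0.003]]
ft_force: [1.1, -5.5, -4.4]
grip_width: 0.13
```

```bash
python3 look.py c wrist
```

```text
5.25 [0.6391 0.3331 0.0624] [ 1.14 -5.49 -4.38] 0.1303201201618048
[[ 0.0019 -0.4045 -0.9145]
 [-0.0029 -0.9145  0.4045]
 [-1.      0.0019 -0.0029]]
[-0.942  0.881  0.655  1.55  -0.623  0.927 -2.068]
```

View pics/c_wrist.png

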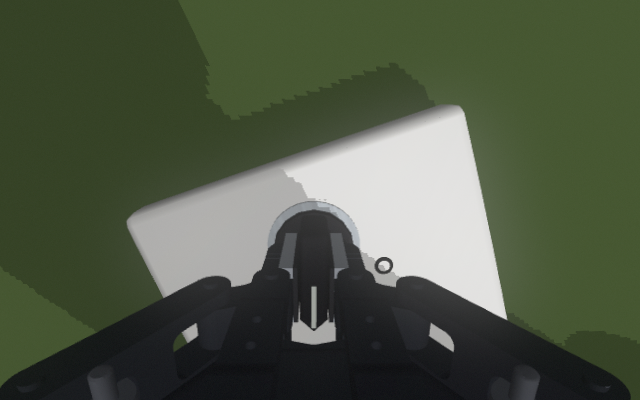

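The bar is still held and turned with the jaws, tool z now at 156°. I'm releasing and rising.

>>> step_arm --pt "0 0 0 0 0 0 0.02" --pt "0 0 0 0 0 0 0.04" --pt "0 0 0 0 0 0 0.05" --pt "0 0 0 -0.02 0 0 0.05" --pt "0 0 0 -0.06 0 0 0.05" --pt "0 0 0 -0.1 0 0 0.06" --pt "0 0 0 -0.14 0 0 0.07" --pt "0 0 0 -0.14 0 0 0.0854"

```text
time: 6.1
tool_pos: [0.6425, 0.3346, 0.2115]
eef_rot: [[0.013, -0.404, -0.915], [0.004, -0.915, 0.404], [-1.0, -0.009, -0.01]]
ft_force: [0.6, 0.3, 0.6]
grip_width: 0.965
```

```bash
python3 look.py d wrist
```

```text
6.1 [0.6425 0.3346 0.2115] [0.6  0.33 0.6 ] 0.9647599188897151
[[ 0.0132 -0.4043 -0.9145]
 [ 0.0038 -0.9146  0.4044]
 [-0.9999 -0.0088 -0.0105]]
[-0.995  0.72   0.754  1.479 -0.519  1.135 -2.138]
```

View pics/d_wrist.png

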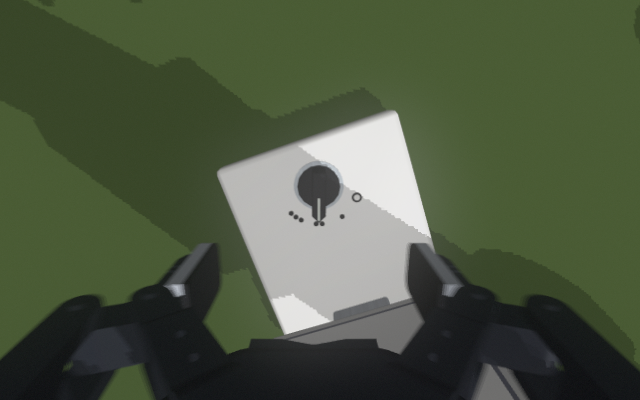

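The knob's nose line (319,200–220) now points at the two dots (317–322,223), so the selector is done. Next I'm lifting and moving over to the glass.

>>> step_arm --pt "0 0 0 -0.05 0 0 0.0854" --pt "0 0 0 -0.1 0.02 -0.004 0.0854" --pt "0 -0.01 0.009 -0.13 0.06 -0.012 0.0854" --pt "-0.02 -0.01 0.009 -0.13 0.11 -0.024 0.0854" --pt "-0.05 -0.01 0.009 -0.13 0.16 -0.035 0.0854" --pt "-0.08 -0.01 0.009 -0.13 0.21 -0.045 0.0854" --pt "-0.1 -0.01 0.009 -0.13 0.26 -0.056 0.0854" --pt "-0.12 -0.01 0.009 -0.13 0.31 -0.067 0.0854" --pt "-0.14 -0.01 0.009 -0.13 0.36 -0.078 0.0854" --pt "-0.16 -0.01 0.009 -0.13 0.41 -0.089 0.0854" --pt "-0.18 -0.01 0.009 -0.13 0.46 -0.1 0.0854" --pt "-0.2 -0.01 0.009 -0.13 0.51 -0.11 0.0854" --pt "-0.22 -0.01 0.009 -0.12 0.56 -0.121 0.0854" --pt "-0.24 -0.01 0.009 -0.11 0.61 -0.132 0.0854" --pt "-0.24 -0.01 0.009 -0.1 0.65 -0.141 0.0854" --pt "-0.24 -0.01 0.009 -0.09 0.67 -0.145 0.0854" --pt "-0.24 -0.01 0.009 -0.09 0.679 -0.147 0.0854" --pt "-0.24 -0.01 0.009 -0.09 0.679 -0.147 0.0854" --pt "-0.24 -0.01 0.009 -0.09 0.679 -0.147 0.0854"

```text
time: 8.05
tool_pos: [0.5008, -0.3449, 0.2956]
eef_rot: [[-0.003, -0.174, -0.985], [-0.003, -0.985, 0.174], [-1.0, 0.003, 0.002]]
ft_force: [0.0, 0.7, 0.1]
grip_width: 1.002
```

```bash
python3 look.py e
```

```text
8.05 [ 0.5008 -0.3449  0.2956] [0.05 0.74 0.1 ] 1.0016541817835387
[[-0.003  -0.1738 -0.9848]
 [-0.0026 -0.9848  0.1738]
 [-1.      0.003   0.0025]]
[-0.118  0.459  0.907  1.705 -0.385  1.17  -0.852]
```

View pics/e_wrist.png

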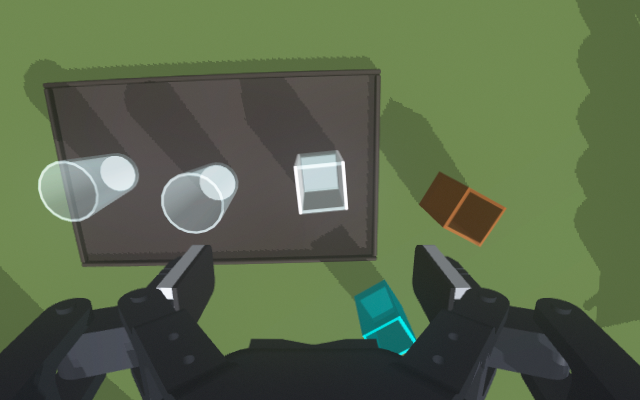

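View pics/e_scene.png

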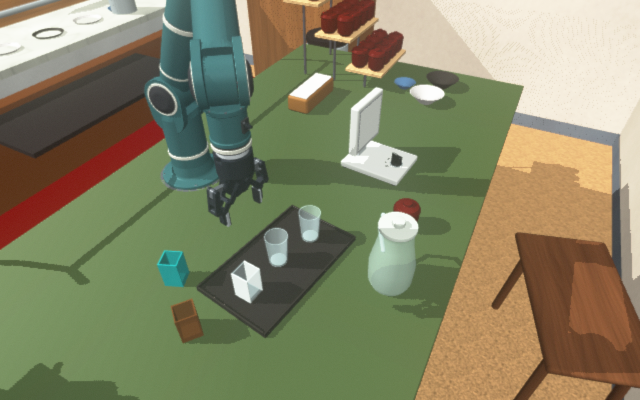

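```bash
python3 - <<'E'
from h import *
im=cv2.imread("pics/e_wrist.png")[140:225,280:365];cv2.imwrite("pics/e_c.png",cv2.resize(im,None,fx=7,fy=7,interpolation=cv2.INTER_CUBIC))
E
```

```text
(no output)
```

View pics/e_c.png

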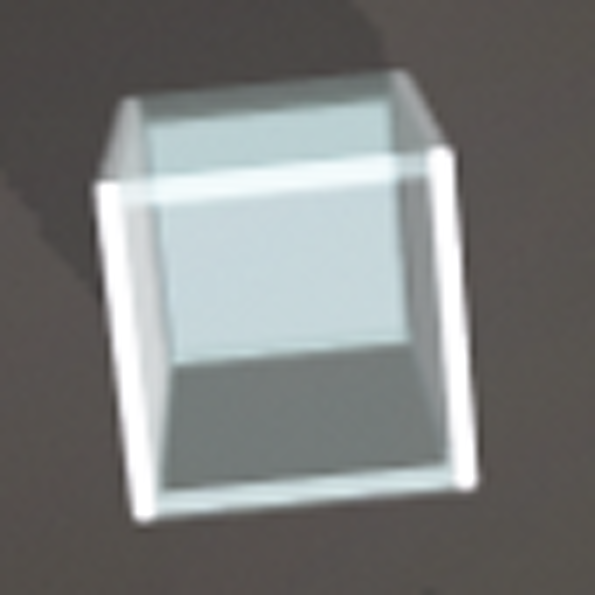

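The crop shows the rim's four corners at about (95,180), (455,147), (478,488) and (133,522) in the crop, with white frosted edges left and right. The clear sides are near and far.

```bash
python3 - <<'E'
from h import *
z=np.load("pics/e_wrist.npz");c={k:z[k] for k in z.files}
s=manip.state();R=s["eef_rot"]
uv=np.array([[95,180],[455,147],[478,488],[133,522]])/7+[280,140]-.4
P=onz(c,uv,.091);print(P,np.linalg.norm(np.diff(P,axis=0),axis=1))
ce=P.mean(0);print("c",ce,"tool",(ce-s["tool_pos"])@R)
f=(P[3]-P[0]+P[2]-P[1]);print("frosted dir ang",np.degrees(np.arctan2(f[1],f[0])))
g=(P[1]-P[0]+P[2]-P[3]);print("clear dir ang",np.degrees(np.arctan2(g[1],g[0])))
zz=R[:,2];print("toolz",np.degrees(np.arctan2(zz[1],zz[0])))
# tumblers, jug, cup
print("tumb",onz(c,[[68,191],[193,203]],.102))
t=manip.get_calibration("top");print("jug",onz(t,[345,114],.224),"cup",onz(t,[276,134],.09))
E
```

```text
[[ 0.51195221 -0.32723215  0.091     ]
 [ 0.50775361 -0.37808276  0.091     ]
 [ 0.45729925 -0.37386854  0.091     ]
 [ 0.46097786 -0.32311791  0.091     ]] [0.05102365 0.05063005 0.05088377]
c [ 0.48449573 -0.35057534  0.091     ] tool [0.20482237 0.00842776 0.01503984]
frosted dir ang 175.30589222423086
clear dir ang -94.43330514351577
toolz 170.08305534291796
tumb [[ 0.52843114 -0.10062327  0.102     ]
 [ 0.49415041 -0.22322964  0.102     ]]
jug [[ 0.78212303 -0.1455078   0.224     ]] cup [[0.74836957 0.0740295  0.09      ]]
```

>>> step_arm --pt "-0.045 0 0 0.03 0.004 0.007 0.0854" --pt "-0.093 0 0 0.07 0.008 0.015 0.0854" --pt "-0.093 0 0 0.11 0.008 0.015 0.0854" --pt "-0.093 0 0 0.135 0.008 0.015 0.0854" --pt "-0.093 0 0 0.145 0.008 0.015 0.0854" --pt "-0.093 0 0 0.145 0.008 0.015 0.0854" --pt "-0.093 0 0 0.145 0.008 0.015 0.0854"

```text
time: 8.85
tool_pos: [0.4859, -0.3501, 0.1522]
eef_rot: [[-0.001, -0.079, -0.997], [-0.004, -0.997, 0.079], [-1.0, 0.004, 0.0]]
ft_force: [0.2, -0.1, 0.1]
grip_width: 0.993
```

```bash
python3 look.py f wrist
```

```text
8.85 [ 0.4859 -0.3501  0.1522] [ 0.23 -0.12  0.08] 0.9930786805983735
[[-5.000e-04 -7.890e-02 -9.969e-01]
 [-3.800e-03 -9.969e-01  7.890e-02]
 [-1.000e+00  3.800e-03  2.000e-04]]
[-1.00e-03  6.00e-01  7.74e-01  1.85e+00 -5.21e-01  9.04e-01 -6.32e-01]
```

View pics/f_wrist.png

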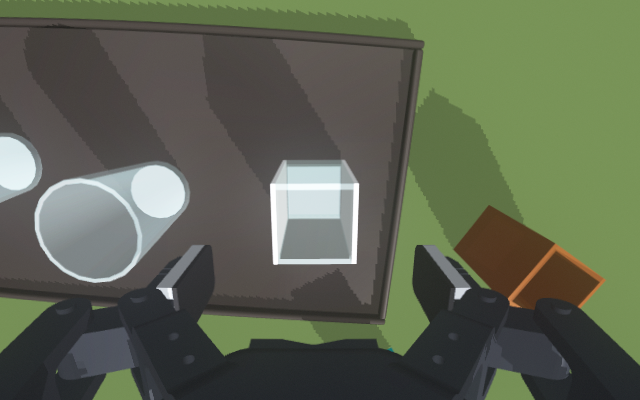

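The glass sits square between the jaws, with rim corners at (270,184), (359,183), (357,264) and (273,264). The frosted sides face the fingers.

```bash
python3 - <<'E'
from h import *
z=np.load("pics/f_wrist.npz");c={k:z[k] for k in z.files}
s=manip.state();R=s["eef_rot"]
P=onz(c,[[270.5,184],[359,183],[357.5,264],[273,264.5]],.091);print(((P-s["tool_pos"])@R).round(4),((P.mean(0)-s["tool_pos"])@R).round(4))
E
```

```text
[[ 0.0614 -0.0245 -0.0231]
 [ 0.0616  0.0255 -0.0237]
 [ 0.0616  0.0264  0.0266]
 [ 0.0614 -0.0247  0.0269]] [0.0615 0.0007 0.0017]
```

>>> step_arm --pt "0 0 0 0.03 0.001 0.002 0.0854" --pt "0 0 0 0.06 0.001 0.002 0.0854" --pt "0 0 0 0.08 0.001 0.002 0.0854" --pt "0 0 0 0.09 0.001 0.002 0.0854" --pt "0 0 0 0.09 0.001 0.002 0.0854" --pt "0 0 0 0.09 0.001 0.002 0.0854" --pt "0 0 0 0.09 0.001 0.002 0.07" --pt "0 0 0 0.09 0.001 0.002 0.06" --pt "0 0 0 0.09 0.001 0.002 0.05" --pt "0 0 0 0.09 0.001 0.002 0.04" --pt "0 0 0 0.09 0.001 0.002 0.04" --pt "0 0 0 0.09 0.001 0.002 0.04" --grip_force 30

```text
time: 10.1
tool_pos: [0.4844, -0.3515, 0.0633]
eef_rot: [[0.001, -0.079, -0.997], [-0.004, -0.997, 0.079], [-1.0, 0.004, -0.002]]
ft_force: [-0.9, 0.6, 5.6]
grip_width: 0.58
```

```bash
python3 look.py g
```

```text
10.1 [ 0.4844 -0.3515  0.0633] [-0.89  0.61  5.55] 0.5798005731345023
[[ 0.0013 -0.079  -0.9969]
 [-0.0037 -0.9969  0.079 ]
 [-1.      0.0035 -0.0016]]
[ 0.078  0.72   0.671  1.884 -0.634  0.759 -0.545]
```

View pics/g_wrist.png

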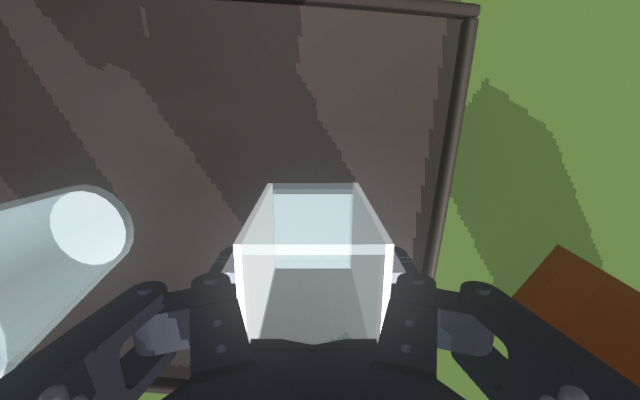

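View pics/g_scene.png

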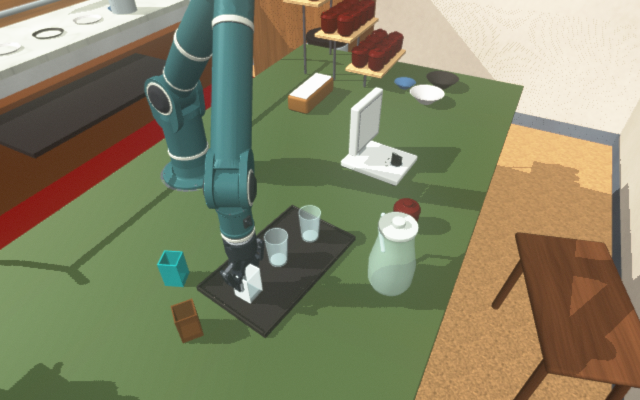

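The pads are on the two frosted sides, opening 49.5 mm. I'm lifting slowly.

>>> step_arm --pt "0 0 0 -0.01 0 0 0.04" --pt "0 0 0 -0.03 0 0 0.04" --pt "0 0 0 -0.06 0 0 0.04" --pt "0 0 0 -0.1 0 0 0.04" --pt "0 0 0 -0.1 0 0 0.04" --pt "0 0 0 -0.1 0 0 0.04" --grip_force 35

```text
time: 10.8
tool_pos: [0.4845, -0.351, 0.1641]
eef_rot: [[0.003, -0.079, -0.997], [-0.004, -0.997, 0.079], [-1.0, 0.004, -0.003]]
ft_force: [0.4, 0.7, -2.8]
grip_width: 0.575
```

```bash
python3 look.py i
```

```text
10.8 [ 0.4845 -0.351   0.1641] [ 0.38  0.68 -2.78] 0.5747109291293323
[[ 0.0028 -0.0789 -0.9969]
 [-0.0039 -0.9969  0.0789]
 [-1.      0.0037 -0.0031]]
[-0.008  0.582  0.787  1.847 -0.51   0.921 -0.637]
```

View pics/i_wrist.png

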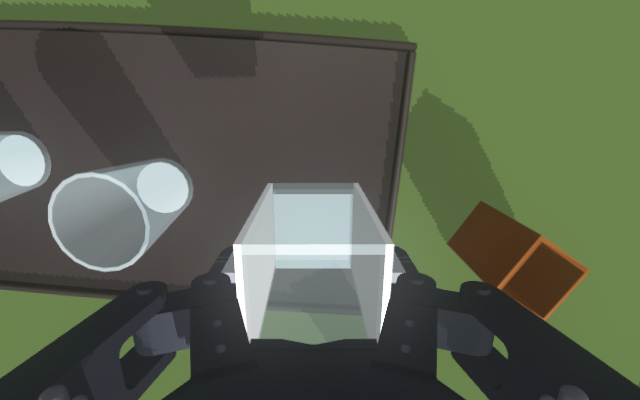

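View pics/i_scene.png

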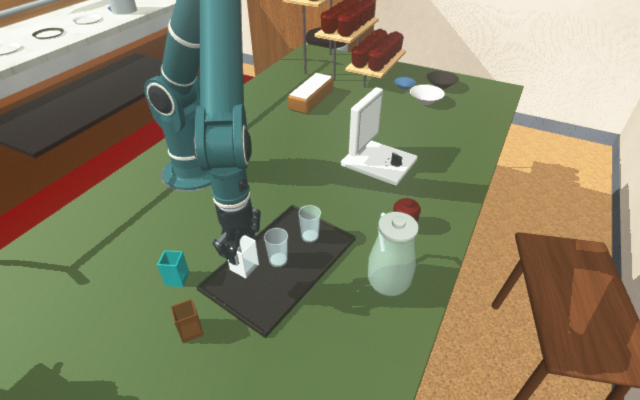

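The glass is held without slip: same rim pixels as before (235–393, 245), and −2.8 N of weight. I'm raising it high and carrying it to a point in front of and above the lamp.

>>> step_arm --pt "0 0 0 -0.03 0 0 0.04" --pt "0 0 0 -0.07 0 0 0.04" --pt "0 0 0 -0.11 0 0 0.04" --pt "0 0 0 -0.15 -0.01 -0.001 0.04" --pt "0 0 0 -0.18 -0.03 -0.004 0.04" --pt "0 0 0 -0.2 -0.06 -0.008 0.04" --pt "0 0 0 -0.21 -0.1 -0.013 0.04" --pt "0 0 0 -0.21 -0.145 -0.019 0.04" --pt "0 0 0 -0.21 -0.19 -0.025 0.04" --pt "0 0 0 -0.21 -0.235 -0.031 0.04" --pt "0 0 0 -0.21 -0.28 -0.037 0.04" --pt "0 0 0 -0.21 -0.325 -0.042 0.04" --pt "0 0 0 -0.21 -0.37 -0.048 0.04" --pt "0 0 0 -0.21 -0.415 -0.054 0.04" --pt "0 0 0 -0.21 -0.46 -0.06 0.04" --pt "0 0 0 -0.21 -0.5 -0.065 0.04" --pt "0 0 0 -0.21 -0.53 -0.069 0.04" --pt "0 0 0 -0.21 -0.55 -0.072 0.04" --pt "0 0 0 -0.21 -0.55 -0.072 0.04" --pt "0 0 0 -0.21 -0.55 -0.072 0.04"

```text
time: 12.9
tool_pos: [0.5986, 0.1918, 0.3699]
eef_rot: [[-0.002, -0.08, -0.997], [-0.004, -0.997, 0.08], [-1.0, 0.005, 0.002]]
ft_force: [-0.3, -1.4, -2.4]
grip_width: 0.58
```

```bash
python3 - <<'E'
from rig import manip
import numpy as np
s=manip.state();R=s["eef_rot"];print(s["time"],s["tool_pos"],s["joint_positions"],s["ft_force"]);print(R.round(4))
print((np.array([.625,.3345,.37])-s["tool_pos"])@R)
E
```

```text
12.9 [0.59864205 0.19184358 0.36987196] [-0.91605629  0.39744975  0.76037137  1.54926023 -0.27572428  1.30981894
 -1.77285265] [-0.27213255 -1.44399638 -2.36167767]
[[-0.0021 -0.0796 -0.9968]
 [-0.0044 -0.9968  0.0796]
 [-1.      0.0045  0.0017]]
[-0.00080604 -0.14429909 -0.01492423]
```

>>> step_arm --pt "0.004 0.002 -0.002 0 -0.03 -0.003 0.04" --pt "0.008 0.002 -0.0045 0 -0.07 -0.007 0.04" --pt "0.008 0.002 -0.0045 0 -0.11 -0.011 0.04" --pt "0.008 0.002 -0.0045 0 -0.135 -0.014 0.04" --pt "0.008 0.002 -0.0045 0 -0.144 -0.015 0.04" --pt "0.008 0.002 -0.0045 0.02 -0.144 -0.015 0.04" --pt "0.008 0.002 -0.0045 0.05 -0.144 -0.015 0.04" --pt "0.008 0.002 -0.0045 0.08 -0.144 -0.015 0.04" --pt "0.008 0.002 -0.0045 0.1 -0.144 -0.015 0.04" --pt "0.008 0.002 -0.0045 0.1 -0.144 -0.015 0.04" --pt "0.008 0.002 -0.0045 0.1 -0.144 -0.015 0.04"

```text
time: 14.0
tool_pos: [0.6256, 0.3317, 0.2701]
eef_rot: [[0.001, -0.09, -0.996], [-0.001, -0.996, 0.09], [-1.0, 0.001, -0.001]]
ft_force: [0.4, -0.0, -1.2]
grip_width: 0.582
```

```bash
python3 look.py j; python3 - <<'E'
from rig import manip
import numpy as np
s=manip.state();R=s["eef_rot"];x=np.array([-.9962,.0872,0])
print((np.array([.602,.3367,.17])-s["tool_pos"])@R, "yaw err",R[:,2]@np.array([.0872,.9962,0]))
E
```

```text
14.0 [0.6256 0.3317 0.2701] [ 0.45 -0.03 -1.23] 0.5819192229147995
[[ 1.000e-03 -9.020e-02 -9.959e-01]
 [-6.000e-04 -9.959e-01  9.020e-02]
 [-1.000e+00  5.000e-04 -1.000e-03]]
[-0.97   0.618  0.681  1.457 -0.4    1.207 -1.898]
[ 0.10121489 -0.00163647  0.02457618] yaw err 0.001854597851194036
```

View pics/j_wrist.png

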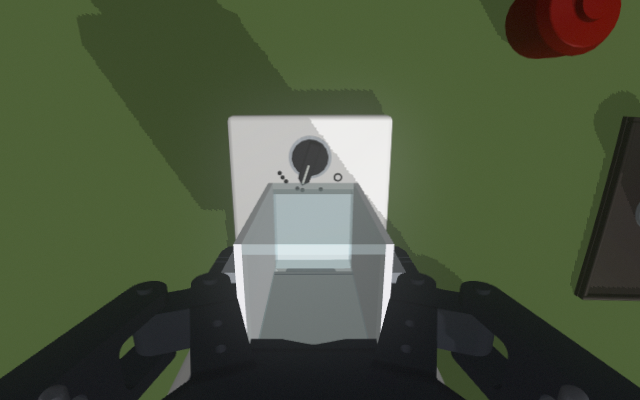

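View pics/j_scene.png

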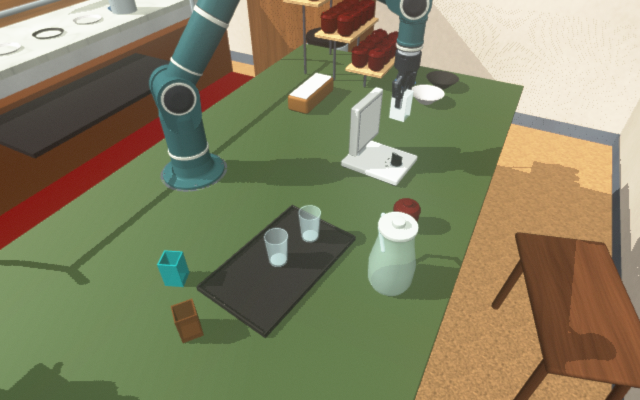

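The glass hangs above the base in front of the panel, unslipped. The knob still reads two dots at (304,180).

>>> step_arm --pt "0 0 0 0.02 0 0 0.04" --pt "0 0 0 0.05 -0.001 0.002 0.04" --pt "0 0 0 0.08 -0.001 0.006 0.04" --pt "0 0 0 0.097 -0.0015 0.012 0.04" --pt "0 0 0 0.101 -0.0015 0.018 0.04" --pt "0 0 0 0.101 -0.0015 0.023 0.04" --pt "0 0 0 0.101 -0.0015 0.0245 0.04" --pt "0 0 0 0.101 -0.0015 0.0245 0.04" --pt "0 0 0 0.101 -0.0015 0.0245 0.04" --pt "0 0 0 0.101 -0.0015 0.0245 0.04"

```text
time: 15.1
tool_pos: [0.6026, 0.3366, 0.1709]
eef_rot: [[0.004, -0.089, -0.996], [0.002, -0.996, 0.089], [-1.0, -0.002, -0.004]]
ft_force: [-0.3, -0.4, -3.1]
grip_width: 0.585
```

```bash
python3 look.py k wrist scene top; python3 - <<'E'
from h import *
s=manip.state();R=s["eef_rot"]
print((np.array([.602,.3367,.17])-s["tool_pos"])@R, "yaw err",R[:,2]@np.array([.0872,.9962,0]))
a=cv2.imread("pics/k_scene.png")[70:190,320:440];b=cv2.imread("pics/k_top.png")[130:250,130:250]
cv2.imwrite("pics/k_c.png",cv2.resize(np.hstack([a,b]),None,fx=3.3,fy=3.3,interpolation=cv2.INTER_CUBIC))
z=np.load("pics/k_wrist.npz");c={k:z[k] for k in z.files}
m=s["tool_pos"];h=m[2]+.028
P=onz(c,[[235,245],[393,245]],h);print((P-m)@R)
E
```

```text
15.1 [0.6026 0.3366 0.1709] [-0.31 -0.36 -3.07] 0.5845575984862441
[[ 0.004  -0.0891 -0.996 ]
 [ 0.0016 -0.996   0.0892]
 [-1.     -0.0019 -0.0039]]
[-0.981  0.68   0.636  1.594 -0.455  1.016 -1.87 ]
[ 0.00036821 -0.00018102  0.00028777] yaw err 0.002013303564423067
[[-0.02789015 -0.02447375 -0.02496609]
 [-0.02795666  0.02443729 -0.0250154 ]]
```

View pics/k_wrist.png

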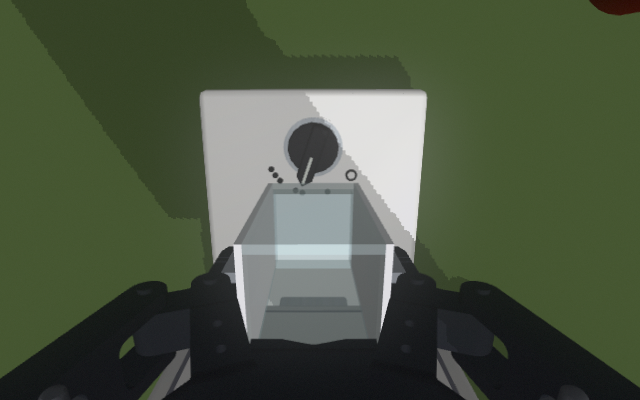

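View pics/k_c.png

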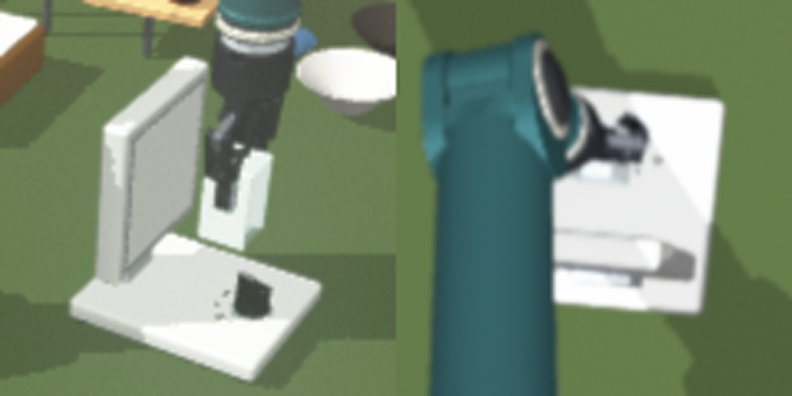

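The wrist view shows the rim centred on the tool (235–393, 245) and the knob on two dots. The scene view shows the glass upright in front of the panel, clear of lamp and base. One last rest and check, then I hand in.

>>> step_arm --pt "0 0.003 0 0 0 0 0.04" --pt "0 0.003 0 0.001 0 0 0.04" --pt "0 0.003 0 0.001 0 0 0.04" --pt "0 0.003 0 0.001 0 0 0.04" --pt "0 0.003 0 0.001 0 0 0.04"

```text
time: 15.75
tool_pos: [0.6023, 0.3365, 0.1693]
eef_rot: [[0.006, -0.089, -0.996], [0.001, -0.996, 0.089], [-1.0, -0.001, -0.006]]
ft_force: [-0.1, -0.5, -1.6]
grip_width: 0.58
```

```bash
python3 - <<'E'
from h import *
s=manip.state();R=s["eef_rot"]
print(s["time"],s["tool_pos"],R.round(4),abs(s["joint_velocities"]).max(),s["ft_force"],s["grip_width"])
n=np.array([.9962,-.0872,0]);e=np.array([.0872,.9962,0]);g=s["tool_pos"]+R[:,0]*.0148
r=g-np.array([.5224,.3436,.155]);print("glass rel panel: out",r@n,"lat",r@e,"up",r[2])
manip.sign_off()
E
```

```text
15.75 [0.60228742 0.33645216 0.16934597] [[ 6.20e-03 -8.92e-02 -9.96e-01]
 [ 7.00e-04 -9.96e-01  8.92e-02]
 [-1.00e+00 -1.30e-03 -6.10e-03]] 0.001829398965237936 [-0.11705764 -0.52697794 -1.57301672] 0.5803231861455146
glass rel panel: out 0.08029727742331577 lat -0.00013569577981001172 up -0.00045374445055110235
the job is handed in; nothing more can be done
```

I turned the selector one click, from one dot to two dots. Then I took the square glass by its two frosted sides and handed in while holding it upright in front of the panel.

- **Glass position:** my last numbers put its centre 80.3 mm from the lit face, 0.1 mm off the middle sideways and 0.5 mm low. It is square to the panel to within about 0.2° and tilted about 0.4°. These rest on one plane fit of the panel and the camera calibration, which is good to about 2 mm.
- **Tilt:** my final small tilt trim went the wrong way, taking it from about 0.2° to about 0.4°.
- **Grip:** the glass kept the same place between the pads in every wrist picture, so it did not slip.
- **Knob:** the last wrist picture still shows its nose at the two dots.
- **Everything else:** I saw no contact with the lamp apart from turning the knob. The tumblers, soup cup and jug had not moved in the scene pictures taken during the carry; I did not measure them again at the end.
- **Forces and time:** the highest wrist force I read, at the ends of moves, was about 7 N. The job finished at 15.75 s.

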